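# Put the tape measure away in the kit drawer

### The arm

A 6-joint arm with a two-finger parallel gripper is mounted at the origin on a cart in front of the work surface, level with it; the furniture and walls round the work are solid. World frame = base frame: x ahead of the robot, y to its left, z up, the work surface at z = 0. Lengths are in m, angles in rad, forces in N, time in s.
With the tool pointing down it reaches from about 0.225 to 0.875 m from the base axis. Payload 3.4 kg.
Tool frame: the origin (TCP) lies at the very end of the fingers, on their centre line; the grasp point (between the pads) lies manip.grip_point_offset behind it (manip.grip_point_offset is the distance from the TCP to the grasp point, in m); z points along the fingers, y is the line along which they close (so a half turn about z gives the same grasp; the last joint's range is limited). The gripper opens to 85 mm and grips with 20 to 120 N. Pads are 22 mm wide; open, the fingers measure 114 mm over their backs; the gripper's body (76 mm by 85 mm) begins 54 mm behind the grasp point. The pads swing forward as they close: fully open they stand 13 mm farther back than shut.
Start: joints at [-1.458, 0.276, 1.505, -0, 1.361, -0.121], TCP at [0.133, -0.559, 0.231] pointing down, gripper open.
Joint ranges: [-2.89, 2.89], [-0.75, 2.08], [0.22, 2.7], [-1.18, 4.32], [0.11, 2.71], [-2.7, 2.7]. Speed limits (rad/s): [2.57, 2.57, 3.14, 3.14, 3.14, 3.14].

### API

Orientations are given as a unit quaternion [w, x, y, z].
In Python, from rig import manip gives the robot as it stands.
- The arm moves only by the shell command python3 -m pendant 'ROWS' [FORCE]. ROWS is JSON, a list of rows, each an object of numbers: "jaw": the opening, from -1 (shut) to 1 (fully open); "tx", "ty", "tz": the shift along the world's x, y, z in cm; "ax", "ay", "az": the turn, a rotation vector about the world's x, y, z in degrees. In form: [{"jaw": .., "tx": .., "ty": .., "tz": .., "ax": .., "ay": .., "az": ..}, ...]. A call has 1 to 10 rows; each row is the pose to reach, as a shift and turn from the pose commanded when the call began; what a row does not reach only later rows make up. A row lasts 1/8 s, in which the tool goes at most 62.5 mm and 10.7 degrees, less where a joint would pass 70% of its speed; a pose out of reach is approached as far as the arm can. A call with a gripper value outside its range is refused whole. The fingers move at their own pace and stop on an object; FORCE is the grip in N (left out, the last holds). Time passes only in rows, so rows that repeat a pose let the fingers close. It gives the time, the measured TCP pose, the force, the opening and the grip force at its end, in the units of the state.
- manip.get_state(): the state, without advancing time (a new reading comes with each control period).
- manip.get_image(name): name is "scene" or "side" or "wrist"; returns a dict with "pixels" (420x560x3 uint8, blue, green, red), "depth" (420x560 float32, m along the optical axis (not along the pixel's ray), 0 where there is no reading), "fx", "fy", "cx", "cy" (pixels), "pose" (4x4, takes a point from camera to world coordinates). Camera axes: x right, y down, z forward; pixel columns grow to the right and rows downward; lengths in m; the calibration is good to about 2 mm. A picture is of the moment at which its call begins.
- manip.sign_off(): hands the job in; it is judged then, once.
The state is a dict: "clock": time; "qpos": joint angles; "qd": joint speeds; "effort": joint torques, N m; "position": TCP position; "ee_rot": TCP orientation; "contact_force": force on the tool from outside, world axes, zero at the start; "moment": the same for the moment, N m; "width": finger opening in m; "gripper_force": force on a finger pad.
Only numpy, scipy, OpenCV 4.12 (cv2) and the standard library are available. Lean on these libraries where they do the work, as an engineer would, in place of code of your own. Each camera call takes 0.05 s, during which the arm holds its last target. There are 200 camera calls.

### The job

Stand the yellow tape measure upright on its base in the free slot of the open kit drawer, lengthways and right down on the slot's floor, and let go of it. Then push the drawer fully home. Leave the sanding block in its slot, and the other things on the bench where they are.

Things in the scene. Friction and masses are not known exactly. Their poses are not given: they have to be found in the camera images.
- tape_measure: yellow and black tape measure standing upright on the bench, 62 mm high (z up) and 34 mm thick along its x. The solid case runs from y = -23 to y = +43 mm (middle of the case at y = +10 mm); a thin strip of tape with its hook sticks out at the foot to y = -42 mm. Origin: on the underside. Gripped across x, within 35 mm of its top
- slot_floor (a point): centre of the floor of the free slot in the drawer's grey insert (rides with the drawer): 93 mm long along the point's x, 42 mm wide along y, 25 mm deep (z up), open at the top; the hook may point to either end. +x points into the cabinet. Drawer sides stand 68 mm above this floor, the front 79 mm. The other slot, 100 mm to +y, holds a sanding block 60 mm high
- kit_cabinet_drawer0_handle (a point): middle of the drawer's steel bar handle: a horizontal bar 11 mm thick and 120 mm long along the point's y, 35 mm in front (-x) of the drawer's blue front, 92 mm above the bench
- kit_cabinet_drawer0 (a joint): how far the drawer is open, m: 0 = fully home, about 0.135 at the start; slides with slight friction along the cabinet's x, pushing towards +x closes it
- kit_cabinet: small wooden cabinet fixed on the bench, 220 mm deep (x), 250 mm wide (y), 130 mm high, with one blue-fronted drawer that opens towards -x. Origin: centre of its underside
- glue_bottle: white bottle of wood glue with a red nozzle, 60 mm across, 198 mm high; origin: centre of its base. A bystander
- brush_green: flat paint brush with a green handle, 215 mm long (y), 42 mm wide, 12 mm high, lying on the bench; origin: centre of its underside. A bystander
- short_log: short peeled log lying on the bench, 190 mm long (y), 69 mm wide, 64 mm high; origin: centre of its underside. A bystander
- sanding_block: brown cork sanding block 112 x 60 x 36 mm, standing on its long edge in the other slot of the drawer; origin: middle of one of its broad faces. A bystander that rides with the drawer
- chisel: wood chisel lying on the bench near the robot, 255 mm long (y), handle 27 mm thick; origin: centre of its underside. A bystander
Not all that is in view belongs to the job. Several things look just like the tape_measure: the one meant starts farthest from the robot's base.

How it is judged:
On the way:
1. the tape measure stands upright on the floor of the free slot, let go, while the drawer is still open (x of tape_measure in the frame of slot_floor between -0.028 and 0.028 m and y of tape_measure in the frame of slot_floor between -0.008 and 0.008 m and z of tape_measure in the frame of slot_floor below 0.006 m and angle between tape_measure's own z axis and vertical below 0.14 rad and angle between the y axis of tape_measure and the x axis of slot_floor, either way round below 0.3 rad and value of joint kit_cabinet_drawer0 above 0.06 m and contact force between tape_measure and the fingers below 0.1 N), for 0.2 s.
At the end, for the whole second after the job is handed in: Tape measure at rest in the free slot: origin within 6 mm of its floor, 8 mm of its middle line and 28 mm along it, upright within 0.14 rad, lengthways within 0.3 rad. Drawer less than 6 mm open. Sanding block still in its slot (origin 55 to 85 mm above the bench) (x of tape_measure in the frame of slot_floor between -0.028 and 0.028 m and y of tape_measure in the frame of slot_floor between -0.008 and 0.008 m and z of tape_measure in the frame of slot_floor below 0.006 m and angle between tape_measure's own z axis and vertical below 0.14 rad and angle between the y axis of tape_measure and the x axis of slot_floor, either way round below 0.3 rad and height (world z) of sanding_block between 0.055 and 0.085 m and value of joint kit_cabinet_drawer0 below 0.006 m and linear speed of tape_measure below 0.02 m/s); the robot touches nothing.
It fails at once if a bystander is moved by more than 40 mm (distance of any of glue_bottle, brush_green, short_log, chisel from where it was at the start of the episode above 0.04 m).
It fails at once if the glue bottle is knocked over (angle between glue_bottle's own z axis and vertical above 0.5 rad).
It also fails if it takes over 54 s, if anything falls off the work surface, if the arm or the gripper's body presses on something with over 40 N, if the wrist force passes 120 N, or if a joint passes its speed limit or range.

## Working session

There is one attempt and no reset: what is moved stays moved. The work goes in short steps, Python scripts to look and compute and a shell command to move; the robot and the scene stay as the last step left them, time stands still between calls to the robot, and variables do not carry over. Pictures are saved under pics/ and viewed, at most 10 in all, crops included, and the job is handed in when it is done.

```bash
ls; mkdir -p pics; cat > h.py <<'E'
import numpy as np,cv2
from rig import manip
def grab(n):
    im=manip.get_image(n); np.savez(''+n+'.npz',**im); return im
def load(n): return np.load(''+n+'.npz')
def cloud(im):
    d=im['depth'];v,u=np.indices(d.shape)
    P=np.stack([(u-im['cx'])/im['fx']*d,(v-im['cy'])/im['fy']*d,d],-1)
    W=P@im['pose'][:3,:3].T+im['pose'][:3,3]; W[d==0]=np.nan; return W
E
python3 - <<'E'
from h import *
a=grab('scene');b=grab('side')
cv2.imwrite('pics/a.png',a['pixels']);cv2.imwrite('pics/b.png',b['pixels'])
for k in (a,b): print(k['pose'].round(3).tolist())
print(manip.get_state(),manip.grip_point_offset)
E
```

```text
pics
[[-0.618, -0.461, 0.637, -0.232], [-0.786, 0.347, -0.512, 0.503], [0.015, -0.817, -0.577, 0.828], [0.0, 0.0, 0.0, 1.0]]
[[0.985, -0.118, 0.125, 0.408], [-0.172, -0.648, 0.742, -0.955], [-0.006, -0.752, -0.659, 0.832], [0.0, 0.0, 0.0, 1.0]]
{'clock': 0.1, 'qpos': array([-1.45801847e+00,  2.76554267e-01,  1.50603201e+00, -1.46023327e-05,
        1.36072865e+00, -1.21030280e-01]), 'qd': array([-0.00092339, -0.00119761, -0.00371274, -0.00019395, -0.00013975,
        0.00089399]), 'effort': array([ 1.05165054e-03, -4.17701018e+01, -2.46404564e+01, -1.80082120e-04,
        5.80557593e-03,  1.05473569e-05]), 'position': array([ 0.13313507, -0.55886885,  0.23050324]), 'ee_rot': array([-8.61160299e-04,  9.93173952e-01,  1.16639444e-01, -3.58605956e-06]), 'contact_force': array([0.03830517, 0.41048408, 0.9810161 ]), 'moment': array([-0.00321836,  0.03310594, -0.00715899]), 'gripper_force': 0.0, 'width': 0.08562230859230988} 0.0187
```

View pics/a.png

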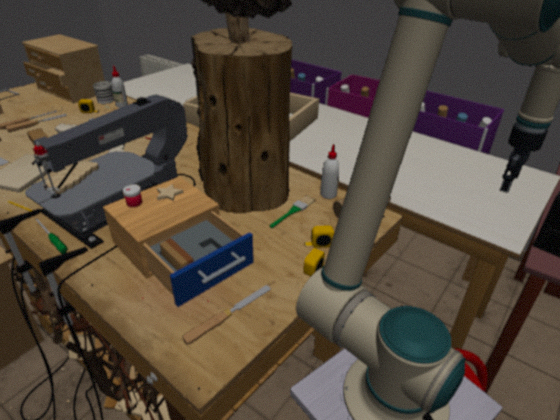

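View pics/b.png

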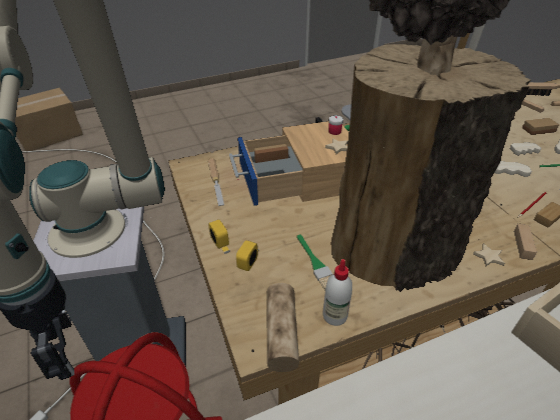

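The scene view shows yellow tapes at (315,262) and (322,236), plus something yellow at (87,104). The side view shows two at (218,233) and (247,255), and the drawer at about (270,165). I'll measure the yellow things in both views.

```bash
python3 - <<'E'
from h import *
for n in ('scene','side'):
    im=load(n);W=cloud(im);hsv=cv2.cvtColor(im['pixels'],cv2.COLOR_BGR2HSV)
    m=cv2.inRange(hsv,(20,170,90),(32,255,255))
    m=cv2.morphologyEx(m,cv2.MORPH_CLOSE,np.ones((3,3)))
    k,l,s,c=cv2.connectedComponentsWithStats(m)
    for i in range(1,k):
        if s[i,4]>25:
            p=W[l==i];print(n,s[i,:5],c[i].round(),np.nanmedian(p,0).round(3),np.nanpercentile(p,3,0).round(3),np.nanpercentile(p,97,0).round(3))
a=load('scene')['pixels'][200:350,90:350];b=load('side')['pixels'][120:285,190:350]
o=np.zeros((600,800,3),np.uint8)
A=cv2.resize(a,None,fx=3,fy=3,interpolation=cv2.INTER_CUBIC)
B=cv2.resize(b,None,fx=3.6,fy=3.6,interpolation=cv2.INTER_CUBIC)
cv2.imwrite('pics/c.png',A);cv2.imwrite('pics/d.png',B)
E
```

```text
scene [78 98 14 10 66] [ 84. 101.] [1.86  0.021 0.057] [ 1.829 -0.026  0.   ] [2.034 0.055 0.063]
scene [  9 201  23  10  50] [ 20. 206.] [1.19  0.458 0.007] [ 1.15   0.437 -0.   ] [1.241 0.48  0.01 ]
scene [304 225  31  51 627] [316. 247.] [ 0.422 -0.167  0.057] [ 0.357 -0.233 -0.001] [ 0.48  -0.079  0.063]
side [210 220  18  31 320] [220. 234.] [ 0.387 -0.14   0.055] [ 0.366 -0.151  0.007] [ 0.404 -0.101  0.063]
side [237 241  20  29 321] [245. 255.] [ 0.445 -0.232  0.057] [ 0.426 -0.246  0.017] [ 0.473 -0.197  0.063]
```

View pics/d.png

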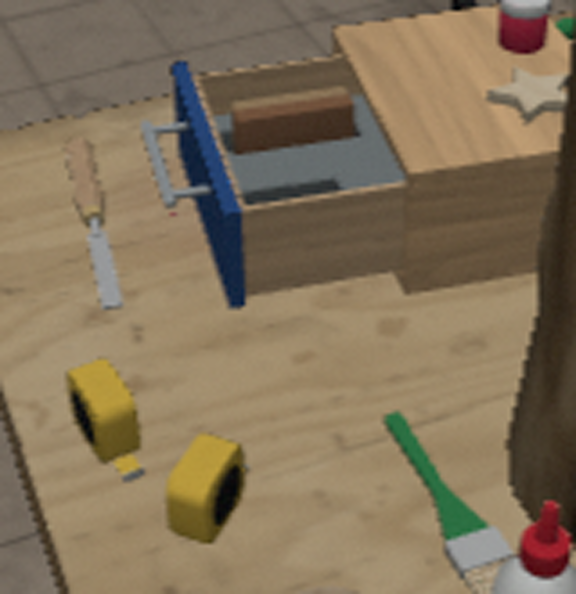

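The crop shows the farther reachable tape at (207,488) and the nearer one at (103,410), whose hook is at (128,467). The drawer's free slot is at about (295,190), on the -y side. Next: top-face fits and the drawer geometry.

```bash
python3 - <<'E'
from h import *
P=[]
for n in ('scene','side'):
    W=cloud(load(n)).reshape(-1,3); P.append(W[~np.isnan(W[:,0])])
A=np.vstack(P)
for i,W in enumerate(P+[A]):
  for cx,cy in((.445,-.232),(.387,-.13)):
    t=W[(abs(W[:,2]-.062)<.004)&(np.hypot(W[:,0]-cx,W[:,1]-cy)<.045)][:,:2]
    if len(t)<8: print(i,len(t));continue
    r=cv2.minAreaRect(t.astype(np.float32)*1000);print('tape',i,len(t),r)
# drawer
im=load('side');hsv=cv2.cvtColor(im['pixels'],cv2.COLOR_BGR2HSV);
for n in('side','scene'):
    im=load(n);W=cloud(im);hsv=cv2.cvtColor(im['pixels'],cv2.COLOR_BGR2HSV)
    m=cv2.inRange(hsv,(108,150,50),(125,255,255))>0
    B=W[m];B=B[(B[:,0]<.8)&(abs(B[:,1])<.4)&(B[:,2]<.16)&(B[:,2]>.0)];print(n,'blue',len(B),np.nanpercentile(B,[2,50,98],0).round(3).tolist())
    top=B[B[:,2]>.108][:,:2];print(cv2.minAreaRect(top.astype(np.float32)*1000))
    f=W.reshape(-1,3);f=f[(abs(f[:,2]-.13)<.003)&(f[:,0]<1.1)&(f[:,0]>.4)&(f[:,1]>-.1)&(f[:,1]<.5)]
    print('cabtop',len(f),cv2.minAreaRect(f[:,:2].astype(np.float32)*1000))
E
```

```text
tape 0 110 ((446.907958984375, -208.27395629882812), (48.8264045715332, 34.688232421875), 51.91877746582031)
tape 0 149 ((379.5087890625, -112.625244140625), (32.40287780761719, 51.36481475830078), 16.475744247436523)
tape 1 172 ((448.9176940917969, -215.59617614746094), (54.90019989013672, 33.71297836303711), 56.96571731567383)
tape 1 152 ((382.6425476074219, -118.31147003173828), (33.55821990966797, 58.381290435791016), 19.485824584960938)
tape 2 282 ((446.931396484375, -212.43328857421875), (55.2993278503418, 39.84357833862305), 52.40878677368164)
tape 2 301 ((381.9056396484375, -116.88780212402344), (34.24174118041992, 61.3484992980957), 19.035114288330078)
side blue 416 [[0.48, 0.006, 0.025], [0.494, 0.075, 0.106], [0.509, 0.233, 0.119]]
((493.1369323730469, 127.3055648803711), (13.535874366760254, 243.76806640625), 4.506494998931885)
cabtop 1866 ((744.1198120117188, 147.5504150390625), (205.837890625, 261.1114196777344), 4.336217880249023)
scene blue 1473 [[0.475, 0.018, 0.025], [0.485, 0.15, 0.09], [0.5, 0.25, 0.119]]
((491.0606994628906, 133.69439697265625), (18.02861976623535, 239.27859497070312), 4.99343729019165)
cabtop 3558 ((860.7265625, 112.59121704101562), (445.0093994140625, 484.6840515136719), 9.327858924865723)
```

View pics/c.png

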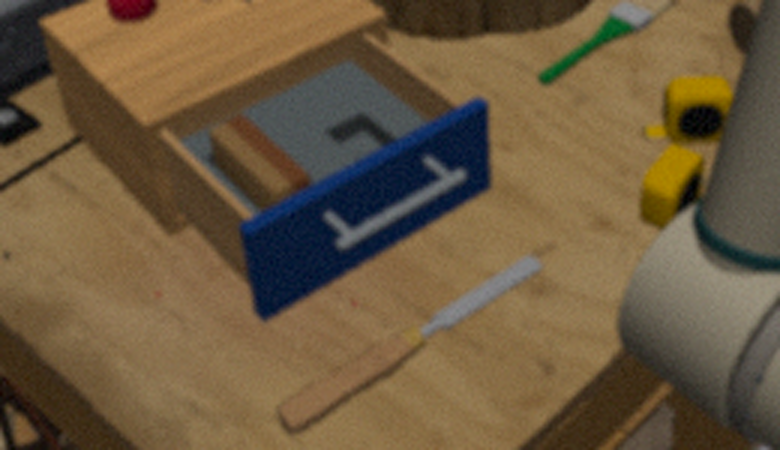

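The hook of the farther tape is at crop (655,132), so it points towards +x+y. The free slot is the dark recess at (362,130). I'll go above the target for a wrist view.

```bash
python3 -m pendant '[{"jaw":1,"tx":4,"ty":4,"tz":3,"az":5},{"jaw":1,"tx":8,"ty":8,"tz":5,"az":10},{"jaw":1,"tx":12,"ty":13,"tz":5,"az":16},{"jaw":1,"tx":16,"ty":17,"tz":5,"az":22},{"jaw":1,"tx":20,"ty":21,"tz":5,"az":28},{"jaw":1,"tx":24,"ty":25,"tz":5,"az":34},{"jaw":1,"tx":28,"ty":30,"tz":5,"az":38},{"jaw":1,"tx":31,"ty":34,"tz":5,"az":41},{"jaw":1,"tx":31,"ty":34,"tz":5,"az":41},{"jaw":1,"tx":31,"ty":34,"tz":5,"az":41}]'
python3 - <<'E'
from h import *
im=grab('wrist');print(im['pose'].round(3).tolist());cv2.imwrite('pics/e.png',im['pixels'])
W=cloud(im).reshape(-1,3)
for cx,cy in((.447,-.213),(.381,-.117)):
    t=W[(abs(W[:,2]-.062)<.004)&(np.hypot(W[:,0]-cx,W[:,1]-cy)<.05)][:,:2]
    print(len(t));
    if len(t)>8: print(cv2.minAreaRect(t.astype(np.float32)*1000),t.mean(0))
E
```

```text
[[0.23, -0.935, -0.271, 0.2], [-0.973, -0.222, -0.061, -0.542], [-0.003, 0.278, -0.961, 0.373], [0.0, 0.0, 0.0, 1.0]]
0
0invalid input at $[0]: expected keys jaw, tx, ty, tz, ax, ay, az
```

View pics/e.png

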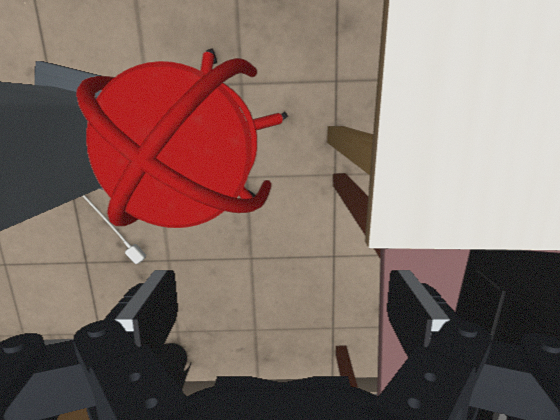

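The move was refused because every key is required, so the picture only shows the stool at the start pose. I'll send it again with all keys. The camera looks about 15° back from the tool, so I'll judge from the point cloud.

```bash
python3 -m pendant '[{"jaw":1,"tx":4,"ty":4,"tz":3,"ax":0,"ay":0,"az":5},{"jaw":1,"tx":8,"ty":8,"tz":5,"ax":0,"ay":0,"az":10},{"jaw":1,"tx":12,"ty":13,"tz":5,"ax":0,"ay":0,"az":16},{"jaw":1,"tx":16,"ty":17,"tz":5,"ax":0,"ay":0,"az":22},{"jaw":1,"tx":20,"ty":21,"tz":5,"ax":0,"ay":0,"az":28},{"jaw":1,"tx":24,"ty":25,"tz":5,"ax":0,"ay":0,"az":34},{"jaw":1,"tx":28,"ty":30,"tz":5,"ax":0,"ay":0,"az":38},{"jaw":1,"tx":31,"ty":34,"tz":5,"ax":0,"ay":0,"az":41},{"jaw":1,"tx":31,"ty":34,"tz":5,"ax":0,"ay":0,"az":41},{"jaw":1,"tx":31,"ty":34,"tz":5,"ax":0,"ay":0,"az":41}]'
python3 - <<'E'
from h import *
im=grab('wrist');print(im['pose'].round(3).tolist());cv2.imwrite('pics/f.png',im['pixels'])
W=cloud(im).reshape(-1,3)
for cx,cy in((.447,-.213),(.381,-.117)):
    t=W[(abs(W[:,2]-.062)<.004)&(np.hypot(W[:,0]-cx,W[:,1]-cy)<.05)][:,:2]
    print(len(t));
    if len(t)>8: print(cv2.minAreaRect(t.astype(np.float32)*1000),t.mean(0))
E
```

```text
clock: 1.4
position: [0.4429, -0.2195, 0.2811]
ee_rot: [-0.0, 0.889, 0.457, -0.001]
contact_force: [-0.5, -0.6, -0.1]
width: 0.0856
gripper_force: 0.0
[[0.813, -0.559, -0.164, 0.483], [-0.583, -0.781, -0.225, -0.162], [-0.002, 0.278, -0.96, 0.423], [0.0, 0.0, 0.0, 1.0]]
1674
((448.3608703613281, -209.53070068359375), (55.963253021240234, 33.891822814941406), 56.77859878540039) [ 0.44874172 -0.20921203]
1832
((379.359130859375, -113.35379791259766), (33.938385009765625, 57.43306350708008), 19.577945709228516) [ 0.38014818 -0.11360785]
```

View pics/f.png

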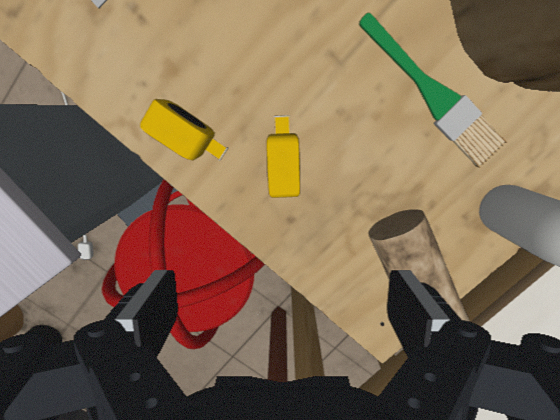

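The wrist view puts the target at (283,165) with its hook up at (282,122), and the neighbour tape at (177,128). The top is 56x34 mm, centred at (0.448,-0.210) and angled 56.8°, which agrees with the known size. Descend and grip.

```bash
python3 -m pendant '[{"jaw":0.6,"tx":0.5,"ty":0.95,"tz":-5,"ax":0,"ay":0,"az":2.4},{"jaw":0.6,"tx":0.5,"ty":0.95,"tz":-11,"ax":0,"ay":0,"az":2.4},{"jaw":0.6,"tx":0.5,"ty":0.95,"tz":-16,"ax":0,"ay":0,"az":2.4},{"jaw":0.6,"tx":0.5,"ty":0.95,"tz":-20,"ax":0,"ay":0,"az":2.4},{"jaw":0.6,"tx":0.5,"ty":0.95,"tz":-23,"ax":0,"ay":0,"az":2.4},{"jaw":0.6,"tx":0.5,"ty":0.95,"tz":-25.6,"ax":0,"ay":0,"az":2.4},{"jaw":0.6,"tx":0.5,"ty":0.95,"tz":-25.6,"ax":0,"ay":0,"az":2.4},{"jaw":-0.6,"tx":0.5,"ty":0.95,"tz":-25.6,"ax":0,"ay":0,"az":2.4},{"jaw":-0.6,"tx":0.5,"ty":0.95,"tz":-25.6,"ax":0,"ay":0,"az":2.4},{"jaw":-0.6,"tx":0.5,"ty":0.95,"tz":-25.6,"ax":0,"ay":0,"az":2.4}]' 50
python3 -m pendant '[{"jaw":-0.6,"tx":0,"ty":0,"tz":0,"ax":0,"ay":0,"az":0},{"jaw":-0.6,"tx":0,"ty":0,"tz":0,"ax":0,"ay":0,"az":0},{"jaw":-0.6,"tx":0,"ty":0,"tz":0,"ax":0,"ay":0,"az":0}]'
```

```text
clock: 2.7
position: [0.4492, -0.2109, 0.0268]
ee_rot: [0.002, 0.88, 0.476, 0.001]
contact_force: [-0.0, -1.7, 5.8]
width: 0.0336
gripper_force: 50.4
clock: 3.08
position: [0.4492, -0.2109, 0.0267]
ee_rot: [0.002, 0.88, 0.476, 0.0]
contact_force: [-0.5, -1.3, 5.5]
width: 0.0337
gripper_force: 50.6
```

Gripped: 33.7 mm at 50 N. Lift, turn and hover near the drawer for a look from above.

```bash
python3 -m pendant '[{"jaw":-0.6,"tx":0,"ty":0,"tz":5,"ax":0,"ay":0,"az":0},{"jaw":-0.6,"tx":0,"ty":1,"tz":11,"ax":0,"ay":0,"az":-4},{"jaw":-0.6,"tx":0,"ty":4,"tz":16,"ax":0,"ay":0,"az":-12},{"jaw":-0.6,"tx":1,"ty":8,"tz":20,"ax":0,"ay":0,"az":-20},{"jaw":-0.6,"tx":2,"ty":13,"tz":23,"ax":0,"ay":0,"az":-28},{"jaw":-0.6,"tx":3,"ty":18,"tz":26,"ax":0,"ay":0,"az":-36},{"jaw":-0.6,"tx":4,"ty":23,"tz":28,"ax":0,"ay":0,"az":-44},{"jaw":-0.6,"tx":5,"ty":28,"tz":29,"ax":0,"ay":0,"az":-52},{"jaw":-0.6,"tx":5,"ty":28,"tz":29,"ax":0,"ay":0,"az":-52.4},{"jaw":-0.6,"tx":5,"ty":28,"tz":29,"ax":0,"ay":0,"az":-52.4}]'
python3 - <<'E'
from h import *
im=grab('wrist');print(im['pose'].round(3).tolist());cv2.imwrite('pics/g.png',im['pixels'])
E
```

```text
clock: 4.32
position: [0.4975, 0.07, 0.3148]
ee_rot: [0.0, 0.999, 0.039, -0.001]
contact_force: [0.7, -0.1, -1.7]
width: 0.0331
gripper_force: 50.8
[[0.077, -0.957, -0.279, 0.567], [-0.997, -0.074, -0.021, 0.076], [-0.0, 0.28, -0.96, 0.457], [0.0, 0.0, 0.0, 1.0]]
```

View pics/g.png

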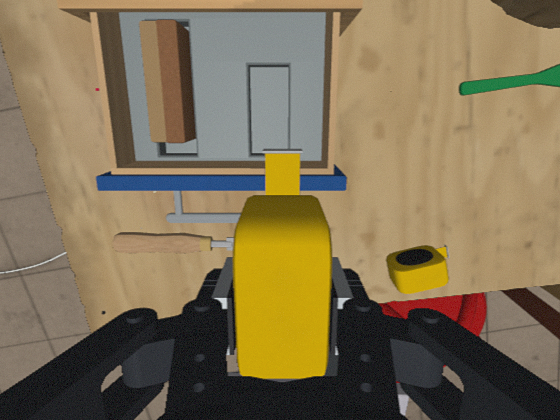

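The wrist view shows the free slot with corners at about (248,64), (290,64), (290,154) and (248,154). The sanding block is at (168,80). The held tape is upright with its hook at (283,165) pointing into the drawer. Next: fit the slot floor and the held tape.

```bash
python3 - <<'E'
from h import *
im=load('wrist');W=cloud(im)
R=W[50:165,235:305].reshape(-1,3)
h,e=np.histogram(R[:,2],bins=np.arange(0,.15,.002));print([(e[i].round(3),h[i]) for i in range(len(h)) if h[i]>60])
zf=e[np.argmax(np.where(e[:-1]<.055,h,0))]+.001
F=R[abs(R[:,2]-zf)<.006][:,:2];print('floor z',zf,np.median(R[abs(R[:,2]-zf)<.006][:,2]))
print(cv2.minAreaRect(F.astype(np.float32)*1000),np.percentile(F,[1,99],0))
G=W[60:150,192:250].reshape(-1,3);print('insert z',np.nanmedian(G[:,2]))
# rim corners by hand at rim level
def px(u,v,z):
    d=np.array([(u-im['cx'])/im['fx'],(v-im['cy'])/im['fy'],1]);r=im['pose'][:3,:3]@d;o=im['pose'][:3,3];return (o+r*(z-o[2])/r[2])[:2]
z=np.nanmedian(G[:,2]);C=np.array([px(*c,z) for c in((248,64),(290.5,64),(290.5,155),(248,155))]);print(C.round(4).tolist(),C.mean(0))
hsv=cv2.cvtColor(im['pixels'],cv2.COLOR_BGR2HSV);B=W[cv2.inRange(hsv,(108,150,50),(125,255,255))>0];B=B[(B[:,2]>.1)&(B[:,2]<.14)]
print('blue',cv2.minAreaRect(B[:,:2].astype(np.float32)*1000),np.median(B[:,2]))
T=W[195:378,236:332].reshape(-1,3);zt=np.nanpercentile(T[:,2],97);T=T[abs(T[:,2]-zt)<.004]
print('tape top',zt,cv2.minAreaRect(T[:,:2].astype(np.float32)*1000),T.mean(0))
A=np.c_[T[:,:2],np.ones(len(T))];print('slope',np.linalg.lstsq(A,T[:,2],rcond=None)[0][:2])
s=manip.get_state();print(s['position'],s['ee_rot'])
E
```

```text
[(np.float64(0.038), np.int64(1854)), (np.float64(0.04), np.int64(1201)), (np.float64(0.062), np.int64(958)), (np.float64(0.064), np.int64(2764)), (np.float64(0.066), np.int64(221))]
floor z 0.039 0.039771808997320635
((561.6866455078125, 91.08621215820312), (93.09274291992188, 41.89240646362305), 4.634149074554443) [[0.51687949 0.06887668]
 [0.60761578 0.11309338]]
insert z 0.06470128552689686
[[0.6067, 0.1142], [0.61, 0.0708], [0.5176, 0.063], [0.514, 0.1095]] [0.56206459 0.08934487]
blue ((492.5119934082031, 129.76475524902344), (13.844864845275879, 241.6155548095703), 4.422613143920898) 0.11729746519624196
tape top 0.3508324459930002 ((497.4073486328125, 70.39445495605469), (54.22067642211914, 33.70170211791992), 3.7693943977355957) [0.49955954 0.07062758 0.34949119]
slope [-0.0131925  -0.00020942]
[0.49747935 0.06944464 0.31475483] [ 4.02042129e-04  9.99257264e-01  3.85244221e-02 -7.92508052e-04]
```

The floor fit is 93x42 mm, exactly as stated: centre (0.5617,0.091), z 0.040, angle 4.6°. For the tape origin at mid-slot, the case centre must go to about (0.5517,0.090). Shift (+5.4,+1.95) cm, then down with a force check at the rim.

```bash
python3 -m pendant '[{"jaw":-0.6,"tx":3,"ty":1,"tz":-2,"ax":0,"ay":0,"az":0.4},{"jaw":-0.6,"tx":5.4,"ty":1.95,"tz":-5,"ax":0,"ay":0,"az":0.4},{"jaw":-0.6,"tx":5.4,"ty":1.95,"tz":-10,"ax":0,"ay":0,"az":0.4},{"jaw":-0.6,"tx":5.4,"ty":1.95,"tz":-15,"ax":0,"ay":0,"az":0.4},{"jaw":-0.6,"tx":5.4,"ty":1.95,"tz":-18.5,"ax":0,"ay":0,"az":0.4},{"jaw":-0.6,"tx":5.4,"ty":1.95,"tz":-20.5,"ax":0,"ay":0,"az":0.4},{"jaw":-0.6,"tx":5.4,"ty":1.95,"tz":-21.3,"ax":0,"ay":0,"az":0.4},{"jaw":-0.6,"tx":5.4,"ty":1.95,"tz":-21.3,"ax":0,"ay":0,"az":0.4},{"jaw":-0.6,"tx":5.4,"ty":1.95,"tz":-21.3,"ax":0,"ay":0,"az":0.4}]'
python3 - <<'E'
from h import *
im=grab('wrist');W=cloud(im)
T=W[195:378,236:332].reshape(-1,3);zt=np.nanpercentile(T[:,2],97);T=T[abs(T[:,2]-zt)<.004]
print('tape top',zt,cv2.minAreaRect(T[:,:2].astype(np.float32)*1000))
o=np.hstack([im['pixels'][:300,150:420]]);cv2.imwrite('pics/i.png',cv2.resize(o,None,fx=2,fy=2))
E
```

```text
clock: 5.5
position: [0.5531, 0.0892, 0.1034]
ee_rot: [0.0, 0.999, 0.042, 0.001]
contact_force: [-0.0, -0.5, -1.1]
width: 0.0333
gripper_force: 50.8
tape top 0.13937753870805447 ((553.1365966796875, 89.70702362060547), (54.687721252441406, 33.64833068847656), 3.9607319831848145)
```

View pics/i.png

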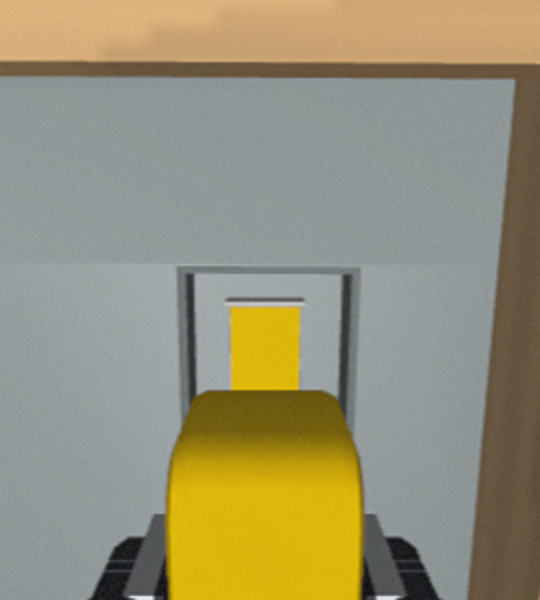

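The hook is at (265,300), centred between the slot rims at 177 and 360 to within about 1 mm. Lower it gently.

```bash
python3 -m pendant '[{"jaw":-0.6,"tx":-0.1,"ty":-0.05,"tz":-0.8,"ax":0,"ay":0,"az":0.4},{"jaw":-0.6,"tx":-0.1,"ty":-0.05,"tz":-1.6,"ax":0,"ay":0,"az":0.4},{"jaw":-0.6,"tx":-0.1,"ty":-0.05,"tz":-2.3,"ax":0,"ay":0,"az":0.4},{"jaw":-0.6,"tx":-0.1,"ty":-0.05,"tz":-3,"ax":0,"ay":0,"az":0.4},{"jaw":-0.6,"tx":-0.1,"ty":-0.05,"tz":-3.3,"ax":0,"ay":0,"az":0.4},{"jaw":-0.6,"tx":-0.1,"ty":-0.05,"tz":-3.3,"ax":0,"ay":0,"az":0.4}]'
python3 -m pendant '[{"jaw":-0.6,"tx":0,"ty":0,"tz":-0.15,"ax":0,"ay":0,"az":0},{"jaw":-0.6,"tx":0,"ty":0,"tz":-0.3,"ax":0,"ay":0,"az":0},{"jaw":-0.6,"tx":0,"ty":0,"tz":-0.3,"ax":0,"ay":0,"az":0}]'
```

```text
clock: 6.3
position: [0.5511, 0.0891, 0.069]
ee_rot: [0.0, 0.999, 0.045, -0.0]
contact_force: [0.2, -1.5, -2.0]
width: 0.0335
gripper_force: 50.8
clock: 6.68
position: [0.5516, 0.0891, 0.0667]
ee_rot: [0.0, 0.999, 0.045, 0.0]
contact_force: [-0.3, -0.6, 0.3]
width: 0.0336
gripper_force: 50.8
```

```bash
python3 -m pendant '[{"jaw":-0.6,"tx":0,"ty":0,"tz":-0.1,"ax":0,"ay":0,"az":0},{"jaw":-0.6,"tx":0,"ty":0,"tz":-0.1,"ax":0,"ay":0,"az":0}]'
python3 -m pendant '[{"jaw":0.2,"tx":0,"ty":0,"tz":0,"ax":0,"ay":0,"az":0},{"jaw":0.2,"tx":0,"ty":0,"tz":0,"ax":0,"ay":0,"az":0},{"jaw":0.2,"tx":0,"ty":0,"tz":0,"ax":0,"ay":0,"az":0},{"jaw":0.2,"tx":0,"ty":0,"tz":0,"ax":0,"ay":0,"az":0}]'
python3 - <<'E'
from h import *
im=grab('wrist');W=cloud(im)
T=W[195:378,236:332].reshape(-1,3);zt=np.nanpercentile(T[:,2],97);T=T[abs(T[:,2]-zt)<.004]
A=np.c_[T[:,:2],np.ones(len(T))];print('slope',np.linalg.lstsq(A,T[:,2],rcond=None)[0][:2])
print('tape top',zt,cv2.minAreaRect(T[:,:2].astype(np.float32)*1000))
E
```

```text
clock: 6.92
position: [0.5522, 0.0892, 0.0667]
ee_rot: [0.0, 0.999, 0.045, 0.001]
contact_force: [-0.5, -0.8, 5.4]
width: 0.0335
gripper_force: 51.7
clock: 7.42
position: [0.5511, 0.0891, 0.0652]
ee_rot: [0.0, 0.999, 0.045, -0.0]
contact_force: [-0.0, -0.3, -0.2]
width: 0.0513
gripper_force: 0.0
slope [-0.01309347  0.00363548]
tape top 0.10265647148936205 ((552.3980102539062, 89.33052062988281), (54.230106353759766, 33.07065200805664), 3.0682566165924072)
```

The tape stands at floor level (top 0.1027, so its bottom is about 0.040), is released and level. Rise, move in front of the handle and shut the jaws.

```bash
python3 -m pendant '[{"jaw":0.2,"tx":0,"ty":0,"tz":3,"ax":0,"ay":0,"az":0},{"jaw":0.2,"tx":0,"ty":0,"tz":8,"ax":0,"ay":0,"az":0},{"jaw":0.2,"tx":0,"ty":0,"tz":13,"ax":0,"ay":0,"az":0},{"jaw":-0.4,"tx":-5,"ty":1,"tz":14,"ax":0,"ay":0,"az":0},{"jaw":-1,"tx":-10,"ty":2.5,"tz":14,"ax":0,"ay":0,"az":0},{"jaw":-1,"tx":-15.2,"ty":3.4,"tz":14,"ax":0,"ay":0,"az":0},{"jaw":-1,"tx":-15.2,"ty":3.4,"tz":14,"ax":0,"ay":0,"az":0},{"jaw":-1,"tx":-15.2,"ty":3.4,"tz":14,"ax":0,"ay":0,"az":0}]'
python3 - <<'E'
from h import *
im=grab('wrist');W=cloud(im);f=W.reshape(-1,3);f=f[~np.isnan(f[:,0])]
def R(n,a):
    print(n,len(a), cv2.minAreaRect(a[:,:2].astype(np.float32)*1000) if len(a)>4 else '')
hb=f[(abs(f[:,2]-.094)<.007)&(f[:,0]>.43)&(f[:,0]<.472)&(f[:,1]>.04)&(f[:,1]<.22)];R('bar',hb)
T=f[(abs(f[:,2]-.102)<.004)&(np.hypot(f[:,0]-.552,f[:,1]-.089)<.035)];R('tape',T)
b=load('scene');cv2.imwrite('pics/j.png',im['pixels'])
E
```

```text
clock: 8.48
position: [0.3999, 0.1232, 0.2058]
ee_rot: [0.0, 0.999, 0.045, 0.001]
contact_force: [0.8, 0.3, -0.1]
width: 0.0
gripper_force: 0.0
bar 3463 ((459.555419921875, 127.32205200195312), (31.13380241394043, 130.02577209472656), 3.573248863220215)
tape 1273 ((530.1151733398438, 88.44092559814453), (14.795917510986328, 34.0765380859375), 3.768707513809204)
```

View pics/j.png

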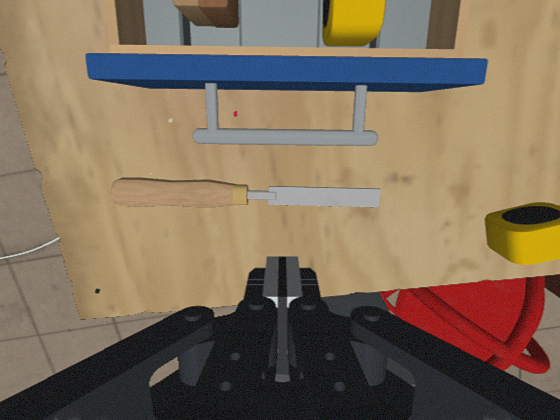

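The view shows the handle bar from (195,136) to (375,136), the chisel safely below at (245,195), and the tape at (352,20) in its slot. The bar's front face is at x≈0.444. Descend in front of it and push along 4.5° in steps.

```bash
python3 -m pendant '[{"jaw":-1,"tx":0,"ty":0,"tz":-5,"ax":0,"ay":0,"az":0},{"jaw":-1,"tx":0,"ty":0,"tz":-10,"ax":0,"ay":0,"az":0},{"jaw":-1,"tx":0,"ty":0,"tz":-13.5,"ax":0,"ay":0,"az":0},{"jaw":-1,"tx":1.5,"ty":0.1,"tz":-13.5,"ax":0,"ay":0,"az":0},{"jaw":-1,"tx":2.5,"ty":0.2,"tz":-13.5,"ax":0,"ay":0,"az":0},{"jaw":-1,"tx":3,"ty":0.25,"tz":-13.5,"ax":0,"ay":0,"az":0},{"jaw":-1,"tx":3.6,"ty":0.3,"tz":-13.5,"ax":0,"ay":0,"az":0},{"jaw":-1,"tx":4.4,"ty":0.35,"tz":-13.5,"ax":0,"ay":0,"az":0},{"jaw":-1,"tx":5.2,"ty":0.4,"tz":-13.5,"ax":0,"ay":0,"az":0},{"jaw":-1,"tx":6,"ty":0.47,"tz":-13.5,"ax":0,"ay":0,"az":0}]'
```

```text
clock: 9.78
position: [0.4596, 0.1278, 0.0704]
ee_rot: [0.0, 0.999, 0.045, 0.0]
contact_force: [-1.8, 0.4, 0.6]
width: 0.0
gripper_force: 0.6
```

```bash
python3 -m pendant '[{"jaw":-1,"tx":0.9,"ty":0.07,"tz":0,"ax":0,"ay":0,"az":0},{"jaw":-1,"tx":1.8,"ty":0.14,"tz":0,"ax":0,"ay":0,"az":0},{"jaw":-1,"tx":2.7,"ty":0.21,"tz":0,"ax":0,"ay":0,"az":0},{"jaw":-1,"tx":3.6,"ty":0.28,"tz":0,"ax":0,"ay":0,"az":0},{"jaw":-1,"tx":4.5,"ty":0.35,"tz":0,"ax":0,"ay":0,"az":0},{"jaw":-1,"tx":5.4,"ty":0.42,"tz":0,"ax":0,"ay":0,"az":0},{"jaw":-1,"tx":6.3,"ty":0.49,"tz":0,"ax":0,"ay":0,"az":0},{"jaw":-1,"tx":7.2,"ty":0.56,"tz":0,"ax":0,"ay":0,"az":0},{"jaw":-1,"tx":8,"ty":0.63,"tz":0,"ax":0,"ay":0,"az":0},{"jaw":-1,"tx":8.5,"ty":0.67,"tz":0,"ax":0,"ay":0,"az":0}]'
```

```text
clock: 11.02
position: [0.5449, 0.1345, 0.0703]
ee_rot: [0.0, 0.999, 0.045, 0.0]
contact_force: [-1.7, -0.6, 1.8]
width: -0.0002
gripper_force: 0.6
```

```bash
python3 -m pendant '[{"jaw":-1,"tx":0.5,"ty":0.04,"tz":0,"ax":0,"ay":0,"az":0},{"jaw":-1,"tx":1,"ty":0.08,"tz":0,"ax":0,"ay":0,"az":0},{"jaw":-1,"tx":1.4,"ty":0.11,"tz":0,"ax":0,"ay":0,"az":0},{"jaw":-1,"tx":1.7,"ty":0.13,"tz":0,"ax":0,"ay":0,"az":0},{"jaw":-1,"tx":1.9,"ty":0.15,"tz":0,"ax":0,"ay":0,"az":0},{"jaw":-1,"tx":2.1,"ty":0.17,"tz":0,"ax":0,"ay":0,"az":0},{"jaw":-1,"tx":2.2,"ty":0.17,"tz":0,"ax":0,"ay":0,"az":0}]'
```

```text
clock: 11.9
position: [0.5663, 0.1362, 0.0703]
ee_rot: [0.0, 0.999, 0.045, -0.0]
contact_force: [-0.8, -0.4, -0.2]
width: 0.0003
gripper_force: 0.5
```

```bash
python3 -m pendant '[{"jaw":-1,"tx":0.2,"ty":0.02,"tz":0,"ax":0,"ay":0,"az":0},{"jaw":-1,"tx":0.2,"ty":0.02,"tz":0,"ax":0,"ay":0,"az":0}]'
```

```text
clock: 12.15
position: [0.5686, 0.1365, 0.0704]
ee_rot: [-0.0, 0.999, 0.045, 0.0]
contact_force: [0.6, 0.0, -0.4]
width: -0.0003
gripper_force: 0.1
```

```bash
python3 -m pendant '[{"jaw":-1,"tx":0.2,"ty":0.02,"tz":0,"ax":0,"ay":0,"az":0},{"jaw":-1,"tx":0.4,"ty":0.03,"tz":0,"ax":0,"ay":0,"az":0},{"jaw":-1,"tx":0.4,"ty":0.03,"tz":0,"ax":0,"ay":0,"az":0}]'
python3 - <<'E'
from h import *
for n in('scene','side'):
    im=grab(n);W=cloud(im);hsv=cv2.cvtColor(im['pixels'],cv2.COLOR_BGR2HSV)
    B=W[cv2.inRange(hsv,(108,150,50),(125,255,255))>0];B=B[(B[:,0]<.8)&(abs(B[:,1])<.4)&(B[:,2]>.105)&(B[:,2]<.14)]
    print(n,len(B),cv2.minAreaRect(B[:,:2].astype(np.float32)*1000))
E
```

```text
clock: 12.52
position: [0.5727, 0.1368, 0.0704]
ee_rot: [-0.0, 0.999, 0.045, 0.0]
contact_force: [0.1, -0.5, -0.2]
width: -0.0001
gripper_force: 0.1
scene 176 ((627.5303955078125, 143.80014038085938), (18.458133697509766, 239.63442993164062), 3.540264368057251)
side 225 ((631.8739624023438, 131.78533935546875), (15.076030731201172, 231.7645263671875), 4.385201454162598)
```

```bash
python3 -m pendant '[{"jaw":-1,"tx":0.2,"ty":0.02,"tz":0,"ax":0,"ay":0,"az":0},{"jaw":-1,"tx":0.4,"ty":0.03,"tz":0,"ax":0,"ay":0,"az":0},{"jaw":-1,"tx":0.4,"ty":0.03,"tz":0,"ax":0,"ay":0,"az":0}]'; python3 -m pendant '[{"jaw":-1,"tx":0.2,"ty":0.02,"tz":0,"ax":0,"ay":0,"az":0},{"jaw":-1,"tx":0.3,"ty":0.02,"tz":0,"ax":0,"ay":0,"az":0},{"jaw":-1,"tx":0.3,"ty":0.02,"tz":0,"ax":0,"ay":0,"az":0}]'
```

```text
clock: 13.0
position: [0.5756, 0.137, 0.0702]
ee_rot: [0.0, 0.999, 0.045, -0.001]
contact_force: [-2.8, -0.2, 2.6]
width: 0.0001
gripper_force: 1.3
clock: 13.38
position: [0.5756, 0.137, 0.0701]
ee_rot: [0.0, 0.999, 0.045, -0.004]
contact_force: [-8.4, -0.2, 6.4]
width: -0.0005
gripper_force: 4.3
```

A hard stop at x=0.5756 with the force rising means the drawer is home. Back off and check.

```bash
python3 -m pendant '[{"jaw":-1,"tx":-1,"ty":-0.08,"tz":0,"ax":0,"ay":0,"az":0},{"jaw":-1,"tx":-4,"ty":-0.3,"tz":0,"ax":0,"ay":0,"az":0},{"jaw":-1,"tx":-9,"ty":-0.7,"tz":0,"ax":0,"ay":0,"az":0},{"jaw":-1,"tx":-14,"ty":-1,"tz":1,"ax":0,"ay":0,"az":0},{"jaw":-1,"tx":-18,"ty":-1,"tz":6,"ax":0,"ay":0,"az":0},{"jaw":-1,"tx":-18,"ty":-1,"tz":12,"ax":0,"ay":0,"az":0},{"jaw":-1,"tx":-18,"ty":-1,"tz":15,"ax":0,"ay":0,"az":0},{"jaw":-1,"tx":-18,"ty":-1,"tz":15,"ax":0,"ay":0,"az":0}]'
python3 - <<'E'
from h import *
for n in('scene','side','wrist'):
    im=grab(n);W=cloud(im);hsv=cv2.cvtColor(im['pixels'],cv2.COLOR_BGR2HSV)
    B=W[cv2.inRange(hsv,(108,150,50),(125,255,255))>0];B=B[(B[:,0]<.8)&(abs(B[:,1])<.4)&(B[:,2]>.105)&(B[:,2]<.14)]
    print(n,len(B),cv2.minAreaRect(B[:,:2].astype(np.float32)*1000) if len(B)>9 else '')
cv2.imwrite('pics/k.png',load('side')['pixels'])
E
```

```text
clock: 14.38
position: [0.4016, 0.1276, 0.2231]
ee_rot: [-0.0, 0.999, 0.045, 0.004]
contact_force: [-0.2, 0.4, -0.3]
width: 0.0002
gripper_force: 0.0
scene 370 ((631.257568359375, 147.35862731933594), (17.223878860473633, 234.02401733398438), 4.469500541687012)
side 217 ((634.1741333007812, 134.90805053710938), (14.93692684173584, 236.81564331054688), 4.3826141357421875)
wrist 0
```

View pics/k.png

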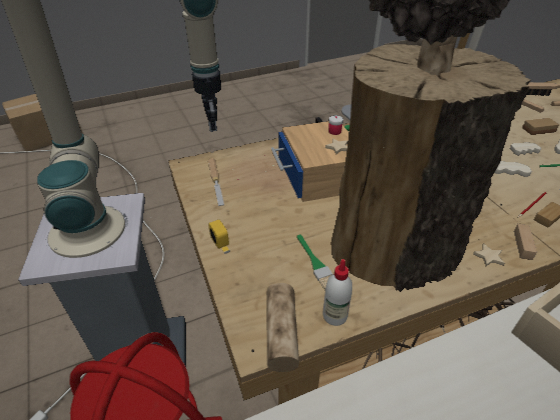

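The drawer front sits flush at (290,165), the chisel, brush, log and bottle are undisturbed, and the robot touches nothing. Handing in.

```bash
python3 -c "
from rig import manip
print(manip.sign_off())"
```

```text
the job is handed in; nothing more can be done
None
```

The tape measure is upright on the free slot's floor and released, the drawer is pushed to its stop, and the job is handed in at about 14.5 s; sign-off returned no verdict, and I could not see the tape or sanding block once the drawer closed.

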